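# Clear the cutter, then hold the tamper over the pierogi mould

## Task

Take the round steel cutter off the pierogi mould and drop it into the colander. Then carry the wooden half-moon tamper over the board with the ramekins and jar and hold it upright about a centimetre above the mould's half-moon cavity, centred, its flat edge parallel to and on the same side as the cavity's flat edge, so that I can check the fit: finish while holding it there, still gripped and steady. Never let the tamper touch the mould, and leave the ramekins, jar, spoon and colander where they stand.

Things in the scene. Friction and masses are not known exactly. Their poses are not given: they have to be found in the camera images.
- mould: Silver pierogi mould, fixed, its hinged press folded back. Origin on the worktop under the cavity's centre, z up. Half-round rim 28 mm high, 112 mm along y, x -35 to +33 mm; half-moon cavity: half disc of radius 42 mm, 14 mm deep, flat edge at x = +21 mm, rounded edge reaching x = -21 mm. Tab handle to x = -78 mm; folded press on the +x side to x = +136 mm, 52 mm to either side, at most 22 mm high.
- mould_seat (a point): The target: the centre of the cavity's mouth, level with the top of the mould's rim, 28 mm above the worktop. Axes as the mould's: x points across the cavity to its flat edge and the hinge, y along the flat edge, z up.
- cutter: Loose round steel cutter: a plain tube, 60 mm outside, 54 mm inside, 40 mm high, about 80 g. At the start it stands upright on the mould's rim over the cavity. Origin at the centre of its lower end, z along its axis.
- cutter_mid (a point): The middle of the cutter, on its axis, 20 mm above its lower end.
- colander: Loose black plastic colander, about 350 g, a round bowl 180 mm across the rim and 75 mm high, 110 mm across the foot, wall 4 mm, floor 5 mm thick, with two small loop ears at +y and -y out to 116 mm from the centre, 76 mm high. Origin at the centre of its underside.
- tamper: Loose wooden tamper standing upright, 110 to 210 g. Foot: half disc of radius 36 mm, 18 mm thick (flat edge along y at x = +18 mm, rounded edge reaching x = -18 mm). Square handle 26 x 26 mm, sides along x and y, rising from the middle of the foot (x = y = 0) to 120 mm above the underside. Origin at the centre of the underside, on the handle's axis, z up.
- board: Fixed wooden board 360 (x) x 110 (y) x 15 mm between the tamper's side and the mould's side, with a row of two ramekins and a jar along its x axis. Origin at the centre of its underside.
- ramekin_a: Loose white ceramic ramekin, 84 mm across, 48 mm high, on the board (top 63 mm above the worktop). Origin at the centre of its underside.
- ramekin_b: A second, equal ramekin on the board.
- jar: Loose glass jar with a lid, 62 mm across, 85 mm high, on the board (top 100 mm above the worktop). Origin at the centre of its underside.
- spoon: Loose wooden spoon, 220 mm long, lying on the worktop beyond the mould.
- tamper_flat (a point): Middle of the flat edge of the tamper's foot, at its underside (18 mm along the tamper's x from its origin).
There are look-alikes about, which are no part of the job. What is shaped like the cutter but yellow is not meant.

How it is judged:
By the outcome, as a careful person would: the job done as asked, in the order asked, and still so for the second after the job is handed in, while the arm keeps its last pose, push and grip.
It also fails if it takes over 64 s, if anything falls off the work surface, if the arm or the gripper's body presses on something with over 40 N, if the wrist force passes 120 N, or if a joint passes its speed limit or range.

## Robot

A 6-joint arm with a two-finger parallel gripper is mounted at the origin on the work surface. World frame = base frame: x ahead of the robot, y to its left, z up, the work surface at z = 0. Lengths are in mm, angles in rad, forces in N, time in s.
With the tool pointing down it reaches from about 300 to 775 mm from the base axis. Payload 14.6 kg.
Tool frame: the origin (TCP) lies between the finger pads; the fingertips stand 19 mm ahead of it and the grasp point (between the pads) is the TCP; z points along the fingers, y is the line along which they close (so a half turn about z gives the same grasp; the last joint's range is limited). The gripper opens to 94 mm and grips with 3 to 60 N. Pads are 16 mm wide; open, the fingers measure 119 mm over their backs; the gripper's body (75 mm by 177 mm) begins 78 mm behind the grasp point.
Start: joints at [-1.177, 0.3, 1.521, -0, 1.321, -0.067], TCP at [244.557, -492.626, 201.346] pointing down, gripper open.
Joint ranges: [-3.03, 3.03], [-0.79, 2.21], [0.23, 2.52], [-1.04, 4.18], [0, 3.07], [-2.55, 2.55]. Speed limits (rad/s): [2.22, 2.22, 2.57, 3.14, 3.14, 3.14].

## Interface

Orientations are given as [roll, pitch, yaw] about the fixed x, y, z axes, in that order (R = Rz(yaw) Ry(pitch) Rx(roll)).
In Python, from cell import monitor, imaging, job, find_in, trace gives the robot as it stands. The module is installed in compiled form; this text tells all that it offers.
- The arm moves only by the tool arm_command, never from a script. Its argument "steps" is a list of rows, each a list of 5 numbers: the opening, from 0 (shut) to 1 (fully open), then the shift along the tool's x, y, z in mm, then the turn about the tool's z in degrees. In form: [[gripper, dx, dy, dz, turn], ...]. A call has 1 to 20 rows; each row is the pose to reach, as a shift and turn from the pose commanded when the call began, along the tool's axes at that moment; what a row does not reach only later rows make up. A row lasts 1/8 s, in which the tool goes at most 62.5 mm and 10.7 degrees, less where a joint would pass 70% of its speed; a pose out of reach is approached as far as the arm can. A call with a gripper value outside its range is refused whole. The fingers move at their own pace and stop on an object; "force" is the grip in N (left out, the last holds). Time passes only in rows, so rows that repeat a pose let the fingers close. It gives the time, the measured TCP pose, the force, the opening and the grip force at its end, in the units of the state.
- monitor.read_state(): the state, without advancing time (a new reading comes with each control period).
- imaging.camera(name): name is "scene" or "top" or "wrist"; returns a dict with "img" (400x640x3 uint8, red, green, blue), "mtx" (3x3 intrinsics, pixels), "view" (4x4, takes a point from world to camera coordinates). Camera axes: x right, y down, z forward; pixel columns grow to the right and rows downward; lengths in mm; the calibration is good to about 2 mm. A picture is of the moment at which its call begins. There is no depth.
- job.sign_off(): hands the job in; it is judged then, once.
Trained networks look in a picture, given as the dict that the camera call returned (one of the last four; its "shot" number tells which), for a name from the list of things; names that differ only in an ending like _2 or _b are one class to them, and where a whole thing is asked for, a point or a joint stands for the part that bears it (a point fixed in the world has none). Each returns a list of dicts, best first, with "p" (0 to 1); they miss things now and then, are a little off and sometimes report something else, mostly with a low value. They report only what shows in the picture. A call takes as long as a camera call. They do not tell look-alikes from the thing itself.
- find_in(picture, target): "rect" ([centre column, centre row, width, height] in pixels, round what is visible of it).
- trace(picture, target): "region" (400x640 bool, what is visible of it) and "rect" ([centre column, centre row, width, height] in pixels, round what is visible of it).
The state is a dict: "clock": time; "joints": joint angles; "qd": joint speeds; "effort": joint torques, N m; "eef_pos": TCP position; "eef_rot": TCP orientation; "wrist_force": force on the tool from outside, world axes, zero at the start; "moment": the same for the moment, N m; "finger_gap": finger opening in mm; "finger_force": force on a finger pad.
Only numpy, scipy, OpenCV 4.12 (cv2) and the standard library are available. Lean on these libraries where they do the work, as an engineer would, in place of code of your own. Each camera call takes 0.05 s, during which the arm holds its last target. There are 200 camera calls.

## Working session

There is one attempt and no reset: what is moved stays moved. The work goes in short steps, Python scripts to look and compute and a tool call to move; the robot and the scene stay as the last step left them, time stands still between calls to the robot, and variables do not carry over. Pictures are saved under pics/ and viewed, at most 10 in all, crops included, and the job is handed in when it is done.

Besides the shell and the picture viewer there is one more tool, called after ">>>" in YAML: its name, and indented under it one key for each argument. arm_command: Moves the arm, as the interface text tells. Its arguments: {"type":"object","properties":{"steps":{"type":"array","items":{"type":"array","items":{"type":"number"}}},"force":{"type":"number"}},"required":["steps"]}

```bash
mkdir -p pics; cat > h.py <<'E'
import numpy as np, cv2
from cell import monitor, imaging, job, find_in, trace
def ray(c,uv,z):
    V=np.array(c["view"]);K=np.array(c["mtx"]);R=V[:3,:3];t=V[:3,3]
    o=-R.T@t; d=R.T@np.linalg.inv(K)@np.array([uv[0],uv[1],1.])
    return o+d*(z-o[2])/d[2]
def proj(c,P):
    V=np.array(c["view"]);q=(V[:3,:3]@np.atleast_2d(P).T).T+V[:3,3];q=(np.array(c["mtx"])@q.T).T
    return q[:,:2]/q[:,2:]
E
python3 - <<'E'
from h import *
print(monitor.read_state())
for n in ("top","scene"):
    c=imaging.camera(n); cv2.imwrite(f"pics/{n}0.png",c["img"][:,:,::-1]); print(n,np.round(c["view"],3).tolist(),np.round(c["mtx"]).tolist())
    for t in ["mould","cutter","colander","tamper","board","ramekin_a","jar","spoon"]:
        print(t,[(round(d["p"],2),np.round(d["rect"]).tolist(),np.round(ray(c,d["rect"][:2],0)[:2]).tolist()) for d in find_in(c,t)[:3]])
E
```

```text
{'clock': 0.0, 'joints': array([-1.17659980e+00,  3.00490038e-01,  1.52157717e+00,  2.34055569e-05,
        1.32070235e+00, -6.66253799e-02]), 'qd': array([-1.54110264e-03,  2.34266560e-04,  5.70286718e-05,  1.19708734e-03,
        6.01843654e-04, -2.69286294e-04]), 'effort': array([-1.58971841e-03, -5.31820536e+01, -3.52741778e+01,  7.07572815e-02,
        2.44566542e-02, -1.04012508e-04]), 'eef_pos': array([ 244.46417427, -492.38580635,  200.7776013 ]), 'eef_rot': array([-3.14041987e+00, -1.00973747e-04,  4.60816041e-01]), 'wrist_force': array([0.17845735, 0.18162748, 0.16172113]), 'moment': array([-0.00126339, -0.02296247, -0.04637281]), 'finger_force': 0.0, 'finger_gap': 93.64748372964297}
top [[-0.007, -1.0, -0.011, 19.66], [-0.999, 0.008, -0.049, 525.513], [0.05, 0.011, -0.999, 1084.815], [0.0, 0.0, 0.0, 1.0]] [[505.0, 0.0, 317.0], [0.0, 505.0, 206.0], [0.0, 0.0, 1.0]]
mould [(0.72, [469.0, 207.0, 53.0, 98.0], [520.0, -317.0])]
cutter [(0.55, [475.0, 218.0, 34.0, 33.0], [496.0, -329.0]), (0.51, [411.0, 222.0, 32.0, 28.0], [489.0, -190.0]), (0.48, [316.0, 149.0, 37.0, 44.0], [65
[... 549 characters left out ...]
1.0]] [[412.0, 0.0, 320.0], [0.0, 412.0, 207.0], [0.0, 0.0, 1.0]]
mould [(0.8, [174.0, 231.0, 60.0, 86.0], [522.0, -311.0])]
cutter [(0.64, [230.0, 208.0, 27.0, 26.0], [468.0, -191.0]), (0.56, [171.0, 209.0, 29.0, 35.0], [464.0, -328.0])]
colander [(0.64, [468.0, 241.0, 111.0, 88.0], [586.0, 331.0])]
tamper [(0.67, [446.0, 163.0, 31.0, 45.0], [367.0, 331.0])]
board [(0.76, [321.0, 238.0, 73.0, 144.0], [559.0, 15.0])]
ramekin_a [(0.88, [327.0, 265.0, 43.0, 46.0], [624.0, 23.0]), (0.59, [312.0, 174.0, 38.0, 39.0], [381.0, 2.0])]
jar [(0.72, [317.0, 215.0, 28.0, 43.0], [499.0, 8.0])]
spoon [(0.79, [207.0, 300.0, 26.0, 106.0], [688.0, -222.0]), (0.2, [175.0, 233.0, 58.0, 88.0], [528.0, -309.0])]
```

View pics/top0.png

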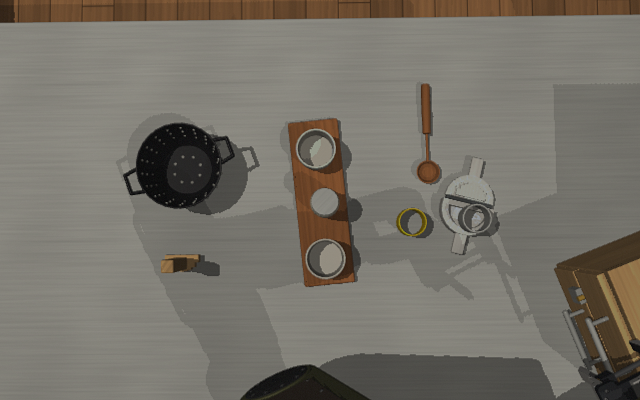

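View pics/scene0.png

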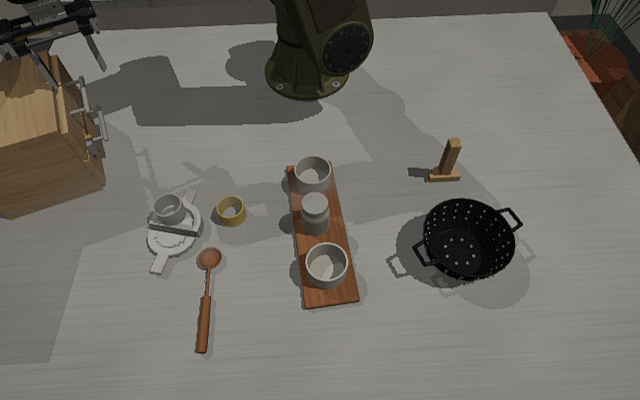

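Top view: the steel cutter is at (475,218) on the mould, and the yellow look-alike is at (411,222). The tamper is at (180,262), the colander at (178,165), and a cabinet at lower right. I'll check the wrist camera mount and get refined positions.

```bash
cat >> h.py <<'E'
def go(P,yaw):
    "rows needed from the present commanded pose (~measured) to TCP P (mm) and yaw (rad)"
    s=monitor.read_state(); y=s["eef_rot"][2]; d=np.array(P)-s["eef_pos"]; c,n=np.cos(y),np.sin(y)
    t=(yaw-y+np.pi/2)%np.pi-np.pi/2
    return np.round([c*d[0]+n*d[1], n*d[0]-c*d[1], -d[2], -np.degrees(t)],1)
E
python3 - <<'E'
from h import *
s=monitor.read_state()
c=imaging.camera("wrist");V=np.array(c["view"]);o=-V[:3,:3].T@V[:3,3]
print("wristcam",o-s["eef_pos"],np.round(V[:3,:3],3).tolist(),np.round(c["mtx"]).tolist())
print("cam in tool shift",go(o,s["eef_rot"][2]))
t=imaging.camera("top");sc=imaging.camera("scene")
print("cutter top",ray(t,(475,218),48),"scene",ray(sc,(171,209),48))
for n,z in (("tamper",0),("colander",0)):
    r=trace(t,n)[0]["region"]; vs,us=np.nonzero(r)
    print(n,us.min(),us.max(),vs.min(),vs.max())
print("tamper foot flat/round corners z18",[ray(t,p,18)[:2].round() for p in ((161,272),(199,272),(165,254),(200,254))])
r=t["img"][130:270,400:510]; a=cv2.resize(r,None,fx=4,fy=4,interpolation=cv2.INTER_CUBIC)
b=cv2.resize(t["img"][235:290,140:230],None,fx=4,fy=4,interpolation=cv2.INTER_CUBIC)
W=np.zeros((560,800,3),np.uint8);W[:560,:440]=a;W[:220,440:800]=b
d=cv2.resize(sc["img"][125:195,415:475],None,fx=4,fy=4,interpolation=cv2.INTER_CUBIC);W[240:520,440:680]=d
cv2.imwrite("pics/crop.png",W[:,:,::-1])
E
```

```text
wristcam [ 74.24335204  37.68941895 182.93704184] [[0.445, -0.896, 0.0], [-0.859, -0.426, 0.282], [-0.253, -0.126, -0.959]] [[290.0, 0.0, 321.0], [0.0, 290.0, 201.0], [0.0, 0.0, 1.0]]
cam in tool shift [  83.3   -0.7 -182.9   -0. ]
cutter top [ 495.5835536  -315.02437974   48.        ] scene [ 495.85639475 -307.28508785   48.        ]
tamper 161 200 253 272
colander 124 234 122 208
tamper foot flat/round corners z18 [array([385., 354.]), array([384., 272.]), array([424., 346.]), array([423., 270.])]
```

View pics/crop.png

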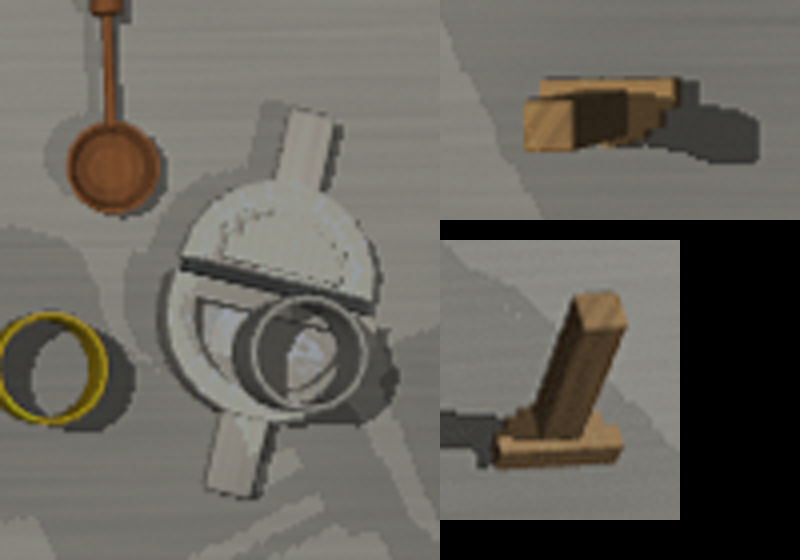

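Crops: the mould's hinge bar runs (180,262)–(375,308), so mould yaw is about -13° with the flat edge on the far side. The cutter sits off-centre on the rim. The tamper's flat edge is on its far (+x) side, yaw about 0. I'll move over the mould, rising first to clear the cabinet.

>>> arm_command:
  steps:
    - [1,0,0,-50,0]
    - [1,20,-5,-60,0]
    - [1,60,-10,-60,0]
    - [1,105,-17,-60,0]
    - [1,150,-25,-60,0]
    - [1,195,-33,-60,0]
    - [1,240,-40,-50,0]
    - [1,280,-47,-30,0]
    - [1,305,-50,0,0]
    - [1,305,-50,30,0]
    - [1,305,-50,50,0]
    - [1,305,-50,50,0]
    - [1,305,-50,50,0]

```text
clock: 2.78
eef_pos: [495.8, -312.2, 152.2]
eef_rot: [3.141, -0.0, 0.461]
wrist_force: [-0.0, 0.4, -0.2]
finger_gap: 94.3
finger_force: 0.0
```

```bash
python3 - <<'E'
from h import *
s=monitor.read_state();print(s["clock"],s["eef_pos"],s["eef_rot"])
c=imaging.camera("wrist");print(c["shot"])
np.savez("w1.npz",**{k:c[k] for k in("img","mtx","view")})
for n in("cutter","mould"):
    print(n,[(round(d["p"],2),np.round(d["rect"]).tolist(),ray(c,d["rect"][:2],48).round()) for d in find_in(c,n)[:3]])
cv2.imwrite("pics/w1.png",c["img"][:,:,::-1])
E
```

```text
2.775 [ 495.8448284  -312.2044803   152.19703306] [ 3.14067881e+00 -4.89947143e-04  4.60871400e-01]
6
cutter [(0.81, [322.0, 201.0, 57.0, 62.0], array([ 495., -314.,   48.])), (0.71, [210.0, 145.0, 69.0, 64.0], array([ 497., -190.,   48.]))]
mould [(0.74, [333.0, 161.0, 142.0, 157.0], array([ 537., -304.,   48.]))]
```

View pics/w1.png

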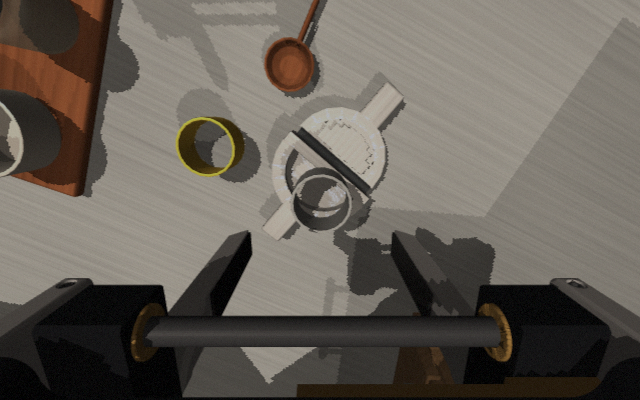

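The wrist view has the cutter at (322,201), which is (495,-314), almost under the TCP. Descending and gripping.

>>> arm_command:
  steps:
    - [1,-1,1,30,0]
    - [1,-1,1,60,0]
    - [1,-1,1,85,0]
    - [1,-1,1,97,0]
    - [1,-1,1,97,0]
    - [0,-1,1,97,0]
    - [0,-1,1,97,0]
    - [0,-1,1,97,0]
    - [0,-1,1,97,0]
    - [0,-1,1,97,0]
    - [0,-1,1,97,0]
  force: 20

```text
clock: 4.3
eef_pos: [495.2, -313.6, 54.6]
eef_rot: [3.141, -0.0, 0.461]
wrist_force: [-1.2, 1.1, 4.0]
finger_gap: 59.4
finger_force: 20.0
```

>>> arm_command:
  steps:
    - [0,0,0,-10,0]
    - [0,0,0,-40,0]
    - [0,0,0,-80,0]
    - [0,0,0,-120,0]
    - [0,0,0,-150,0]
    - [0,0,0,-150,0]

```text
clock: 5.05
eef_pos: [495.7, -314.0, 206.7]
eef_rot: [3.138, -0.002, 0.461]
wrist_force: [-0.6, -0.4, -1.7]
finger_gap: 59.9
finger_force: 20.0
```

```bash
python3 - <<'E'
from h import *
s=monitor.read_state();print(s["eef_pos"],s["finger_gap"])
for n in("top","scene"):
    c=imaging.camera(n)
    d=trace(c,"colander")[0];r=d["region"].astype(np.uint8)
    r=cv2.morphologyEx(r,cv2.MORPH_OPEN,cv2.getStructuringElement(cv2.MORPH_ELLIPSE,(35,35)))
    vs,us=np.nonzero(r);print(n,d["rect"],us.min(),us.max(),vs.min(),vs.max())
    # fit silhouette: rim circle at 75 -> hull top
    from scipy.optimize import minimize
    a=np.linspace(0,2*np.pi,73)
    def sil(p):
        pts=np.vstack([proj(c,np.c_[p[0]+R*np.cos(a),p[1]+R*np.sin(a),np.full(73,z)]) for R,z in((90,75),(55,0))])
        m=np.zeros((400,640),np.uint8);cv2.fillConvexPoly(m,cv2.convexHull((pts*16).astype(np.int32)),1,shift=4);return m
    f=lambda p:-(sil(p)&r).sum()/(sil(p)|r).sum()
    o=minimize(f,[610,300],method="Nelder-Mead",options=dict(initial_simplex=[[610,300],[630,300],[610,320]]));print(o.x,o.fun)
E
```

```text
[ 495.65369358 -314.04135079  206.72338241] 59.88516992816349Traceback (most recent call last):
  File "<stdin>", line 5, in <module>
IndexError: list index out of range
```

```bash
python3 - <<'E'
from h import *
from scipy.optimize import minimize
a=np.linspace(0,2*np.pi,73)
for n in("top","scene"):
  for k in range(3):
    c=imaging.camera(n); L=trace(c,"colander")
    if L: break
  else: print(n,"none");continue
  d=L[0];r=d["region"].astype(np.uint8)
  r=cv2.morphologyEx(r,cv2.MORPH_CLOSE,np.ones((7,7)));r=cv2.morphologyEx(r,cv2.MORPH_OPEN,cv2.getStructuringElement(cv2.MORPH_ELLIPSE,(35,35)))
  def sil(p):
    pts=np.vstack([proj(c,np.c_[p[0]+R*np.cos(a),p[1]+R*np.sin(a),np.full(73,z)]) for R,z in((90,75),(55,0))])
    m=np.zeros((400,640),np.uint8);cv2.fillConvexPoly(m,cv2.convexHull((pts*16).astype(np.int32)),1,shift=4);return m
  f=lambda p:-(sil(p)&r).sum()/(sil(p)|r).sum()
  o=minimize(f,[610,300],method="Nelder-Mead",options=dict(initial_simplex=[[610,300],[630,300],[610,320]]));print(n,d["p"],d["rect"],o.x,o.fun)
E
```

```text
top 0.88 [180.1, 166.6, 108.8, 86.8] [838.75 326.25] 0.0
scene 0.87 [465.4, 241.5, 109.9, 82.0] [838.75 326.25] 0.0<stdin>:14: RuntimeWarning: overflow encountered in scalar negative
```

```bash
python3 - <<'E'
from h import *
from scipy.optimize import minimize
a=np.linspace(0,2*np.pi,73)
for n in("top","scene"):
  for k in range(3):
    c=imaging.camera(n); L=trace(c,"colander")
    if L: break
  d=L[0];r=d["region"].astype(np.uint8)
  r=cv2.morphologyEx(r,cv2.MORPH_CLOSE,np.ones((7,7)));r=cv2.morphologyEx(r,cv2.MORPH_OPEN,cv2.getStructuringElement(cv2.MORPH_ELLIPSE,(35,35)))
  def sil(p):
    pts=np.vstack([proj(c,np.c_[p[0]+R*np.cos(a),p[1]+R*np.sin(a),np.full(73,z)]) for R,z in((90,75),(55,0))])
    m=np.zeros((400,640),np.uint8);cv2.fillConvexPoly(m,cv2.convexHull((pts*16).astype(np.int32)),1,shift=4);return m
  f=lambda p:1-float((sil(p)&r).sum())/float((sil(p)|r).sum())
  o=minimize(f,[610,300],method="Nelder-Mead",options=dict(initial_simplex=[[610,300],[630,300],[610,320]]));print(n,o.x,o.fun)
  if n=="top":x=o.x
print(go([*x,207],0.461),monitor.read_state()["clock"])
E
```

```text
top [609.27128553 302.04415679] 0.03174867021276595
scene [612.25619565 301.66079707] 0.09247211895910779
[ 376.1 -500.5   -3.1   -0. ] 5.55
```

>>> arm_command:
  steps:
    - [0,12,-16,0,0]
    - [0,36,-48,0,0]
    - [0,66,-88,0,0]
    - [0,96,-128,0,0]
    - [0,126,-168,0,0]
    - [0,156,-208,0,0]
    - [0,186,-248,0,0]
    - [0,216,-288,0,0]
    - [0,246,-328,0,0]
    - [0,276,-368,0,0]
    - [0,306,-408,0,0]
    - [0,336,-448,0,0]
    - [0,360,-479,0,0]
    - [0,373,-496,0,0]
    - [0,376,-500,10,0]
    - [0,376,-500,40,0]
    - [0,376,-500,60,0]
    - [0,376,-500,60,0]

```text
clock: 7.8
eef_pos: [608.5, 300.7, 142.4]
eef_rot: [-3.141, 0.004, 0.46]
wrist_force: [0.4, -0.3, -0.1]
finger_gap: 60.0
finger_force: 20.0
```

```bash
python3 - <<'E'
from h import *
c=imaging.camera("wrist");cv2.imwrite("pics/w2.png",c["img"][:,:,::-1])
print(go([610,302,60],.461))
# colander center pixel
print(proj(c,[[610,302,75],[610,302,5],[700,302,75],[610,392,75]]).round())
E
```

```text
[ 1.2 -0.5 84.1 -0. ]
[[321. 208.]
 [321. 189.]
 [370. 116.]
 [228. 165.]]
```

View pics/w2.png

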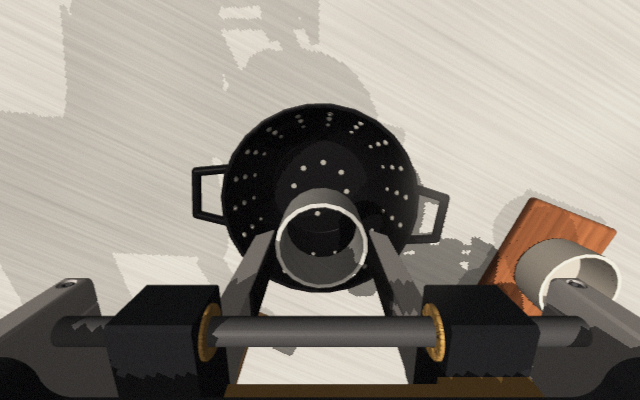

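The colander rim spans (222–417, 103–292) with the cutter over it. Lowering and releasing.

>>> arm_command:
  steps:
    - [0,4,0,30,0]
    - [0,4,0,60,0]
    - [0,4,0,78,0]
    - [0,4,0,84,0]
    - [0,4,0,84,0]
    - [0.8,4,0,84,0]
    - [0.8,4,0,84,0]
    - [0.8,4,0,84,0]
    - [0.8,4,0,80,0]
    - [0.8,4,0,50,0]
    - [0.8,4,0,0,0]
    - [0.8,4,0,-50,0]
    - [0.8,4,0,-60,0]

```text
clock: 9.48
eef_pos: [614.0, 303.7, 208.9]
eef_rot: [3.141, -0.006, 0.461]
wrist_force: [-0.1, 0.3, 0.4]
finger_gap: 75.1
finger_force: 0.0
```

```bash
python3 - <<'E'
from h import *
from scipy.optimize import minimize
print(monitor.read_state()["finger_gap"])
c=imaging.camera("wrist")
t=imaging.camera("top");s=imaging.camera("scene")
print("cutter wrist",[(round(d["p"],2),np.round(d["rect"])) for d in find_in(c,"cutter")])
for n,cam in(("top",t),("scene",s)):
  print(n,[(round(d["p"],2),np.round(d["rect"])) for d in find_in(cam,"tamper")])
W=np.zeros((560,800,3),np.uint8)
W[:250,:400]=cv2.resize(c["img"],(400,250))
W[:280,400:800]=cv2.resize(t["img"][235:305,130:230],None,fx=4,fy=4,interpolation=cv2.INTER_CUBIC)
W[280:560,:400]=cv2.resize(t["img"][155:255,420:520],(400,280),interpolation=cv2.INTER_CUBIC)
W[280:560,400:]=cv2.resize(s["img"][120:190,400:500],(400,280),interpolation=cv2.INTER_CUBIC)
cv2.imwrite("pics/c2.png",W[:,:,::-1])
cv2.imwrite("top_clear.png",t["img"][:,:,::-1]);cv2.imwrite("scene_clear.png",s["img"][:,:,::-1])
E
```

```text
75.10700873675911
cutter wrist [(0.64, array([322., 185.,  45.,  50.]))]
top [(0.45, array([198., 256.,   1.,   8.]))]
scene [(0.89, array([445., 161.,  36.,  40.]))]
```

View pics/c2.png

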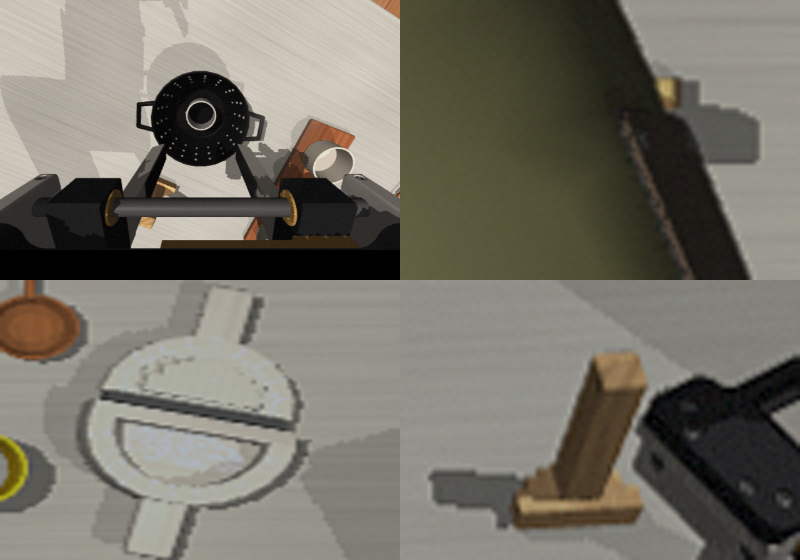

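The cutter stands in the colander (wrist crop, (200,115)) and the mould cavity is now clear. Going above the tamper with the tool turned to yaw 90°.

>>> arm_command:
  steps:
    - [1,-20,-10,-21,-9]
    - [1,-50,-26,-21,-18]
    - [1,-80,-42,-21,-27]
    - [1,-110,-57,-21,-36]
    - [1,-140,-73,-21,-45]
    - [1,-165,-86,-21,-54]
    - [1,-181,-94,-21,-61]
    - [1,-186,-97,-21,-63.6]
    - [1,-186,-97,-21,-63.6]
    - [1,-186,-97,-21,-63.6]

```text
clock: 11.02
eef_pos: [403.5, 307.3, 224.9]
eef_rot: [-3.141, 0.0, 1.57]
wrist_force: [0.1, 1.0, -0.6]
finger_gap: 94.3
finger_force: 0.0
```

```bash
python3 - <<'E'
from h import *
s=monitor.read_state();print(s["eef_pos"],s["eef_rot"],s["joints"])
c=imaging.camera("wrist")
L=trace(c,"tamper");print([(d["p"],d["rect"]) for d in L])
np.savez("w3.npz",img=c["img"],mtx=c["mtx"],view=c["view"],reg=L[0]["region"] if L else 0)
u,v=np.array(L[0]["rect"][:2] if L else [320,200]).astype(int)
u0=max(0,min(u-80,480));v0=max(0,min(v-60,280))
im=cv2.resize(c["img"][v0:v0+120,u0:u0+160],None,fx=5,fy=5,interpolation=cv2.INTER_CUBIC)
cv2.imwrite("pics/w3.png",im[:,:,::-1]);print("crop origin",u0,v0)
P=np.array([[404+a,308+b,z] for a,b,z in((-13,-13,120),(13,-13,120),(13,13,120),(-13,13,120),(18,-36,18),(18,36,18))])
print(proj(c,P).round(1))
E
```

```text
[403.51929142 307.33967478 224.88871163] [-3.14098395e+00  4.31153189e-04  1.56958103e+00] [ 5.78710066e-01  1.86378186e-01  1.60642451e+00 -2.77908996e-05
  1.34953540e+00  5.79931606e-01]
[(0.9, [324.5, 177.6, 26.3, 63.2])]
crop origin 244 117
[[308.8 210.7]
 [333.7 210.7]
 [333.9 186.5]
 [308.4 186.5]
 [334.1 203.3]
 [334.7 151.6]]
```

View pics/w3.png

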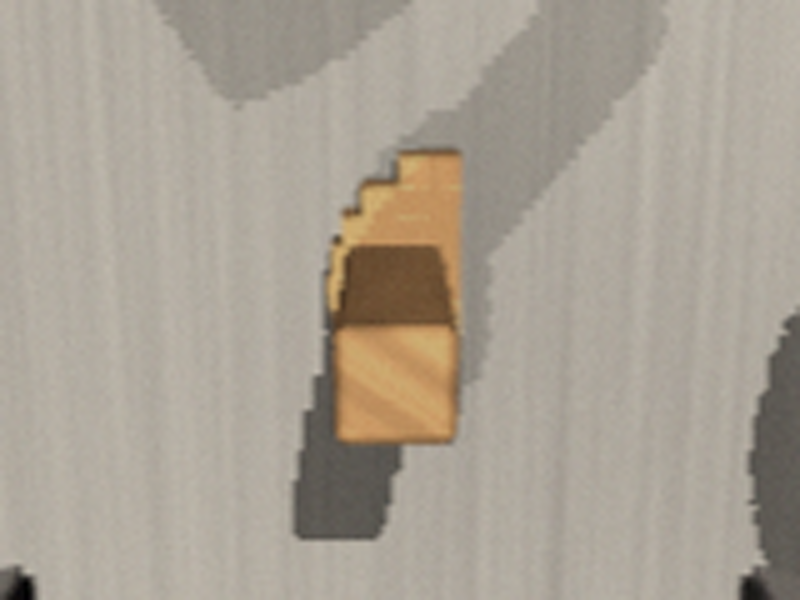

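The tamper handle top is at about (323,194), so the tamper is at (406,313) with yaw about 0. Descending to grip.

>>> arm_command:
  steps:
    - [1,6,2.5,30,0]
    - [1,6,2.5,70,0]
    - [1,6,2.5,110,0]
    - [1,6,2.5,135,0]
    - [1,6,2.5,143,0]
    - [1,6,2.5,143,0]
    - [0,6,2.5,143,0]
    - [0,6,2.5,143,0]
    - [0,6,2.5,143,0]
    - [0,6,2.5,143,0]
    - [0,6,2.5,143,0]
    - [0,6,2.5,143,0]
    - [0,6,2.5,143,0]
    - [0,6,2.5,143,0]
  force: 35

```text
clock: 12.88
eef_pos: [405.8, 313.4, 82.3]
eef_rot: [-3.142, 0.0, 1.571]
wrist_force: [-0.6, -0.3, -0.6]
finger_gap: 26.0
finger_force: 35.0
```

>>> arm_command:
  steps:
    - [0,0,0,-10,0]
    - [0,0,0,-40,0]
    - [0,0,0,-80,0]
    - [0,0,0,-120,0]
    - [0,0,0,-155,0]
    - [0,-10,1,-170,0]
    - [0,-35,4,-170,0]
    - [0,-70,7,-170,0]
    - [0,-110,11,-170,0]
    - [0,-150,16,-170,2]
    - [0,-190,20,-170,4]
    - [0,-230,24,-170,6]
    - [0,-270,28,-170,8]
    - [0,-310,32,-170,10]
    - [0,-350,37,-170,12]
    - [0,-390,41,-170,13]
    - [0,-430,45,-170,13]
    - [0,-465,49,-170,13]
    - [0,-490,51,-170,13]
    - [0,-500,52,-170,13]

```text
clock: 15.38
eef_pos: [457.2, -187.7, 251.6]
eef_rot: [-3.14, -0.0, 1.342]
wrist_force: [0.5, -0.0, -1.2]
finger_gap: 25.8
finger_force: 35.0
```

```bash
python3 - <<'E'
from h import *
s=monitor.read_state();print(s["eef_pos"],s["eef_rot"],s["finger_gap"])
t=imaging.camera("top")
im=cv2.imread("top_clear.png")[:,:,::-1]
print("flat",ray(t,(449.5,204.3),28),ray(t,(486.75,212.9),28))
print(go([478,-377,195],1.344))
E
```

```text
[ 457.22192116 -187.68558118  251.60131563] [-3.14015593e+00 -2.84635335e-04  1.34240571e+00] 25.78217792688251
flat [ 525.76096683 -267.32882      28.        ] [ 506.74471674 -346.29063544   28.        ]
[-1.795e+02  6.280e+01  5.670e+01 -1.000e-01]
```

>>> arm_command:
  steps:
    - [0,-15,5,0,0]
    - [0,-45,16,0,0]
    - [0,-80,28,0,0]
    - [0,-115,40,10,0]
    - [0,-145,51,25,0]
    - [0,-167,58,40,0]
    - [0,-178,62,52,0]
    - [0,-180,63,57,0]
    - [0,-180,63,57,0]
    - [0,-180,63,57,0]

```text
clock: 16.68
eef_pos: [479.1, -375.6, 196.1]
eef_rot: [3.141, 0.0, 1.345]
wrist_force: [-0.1, -0.4, -1.5]
finger_gap: 26.0
finger_force: 35.0
```

```bash
python3 - <<'E'
from h import *
s=monitor.read_state();print(s["eef_pos"],s["eef_rot"],s["finger_gap"],s["joints"])
c=imaging.camera("wrist")
np.savez("w4.npz",img=c["img"],mtx=c["mtx"],view=c["view"])
th=np.radians(-13.3);R=np.array([[np.cos(th),-np.sin(th)],[np.sin(th),np.cos(th)]])
q=proj(c,[np.r_[R@[a,b]+[496,-302],28] for a,b in((21,-42),(21,42),(0,0),(-21,0))]).round(1);print(q.tolist())
u0,v0=np.clip(q[2].astype(int)-[100,60],[0,0],[440,250])
im=cv2.resize(c["img"][v0:v0+150,u0:u0+200],None,fx=4,fy=4,interpolation=cv2.INTER_CUBIC);print(u0,v0)
cv2.imwrite("pics/w4.png",im[:,:,::-1])
E
```

```text
[ 479.07564421 -375.61368261  196.1256821 ] [3.14073093e+00 3.99161654e-04 1.34469150e+00] 25.965582045840893 [-7.25117814e-01  4.35106876e-01  1.34971707e+00  6.33604725e-05
  1.35582104e+00 -4.99026648e-01]
[[337.9, 158.3], [339.6, 83.7], [320.7, 122.2], [302.7, 122.1]]
220 62
```

View pics/w4.png

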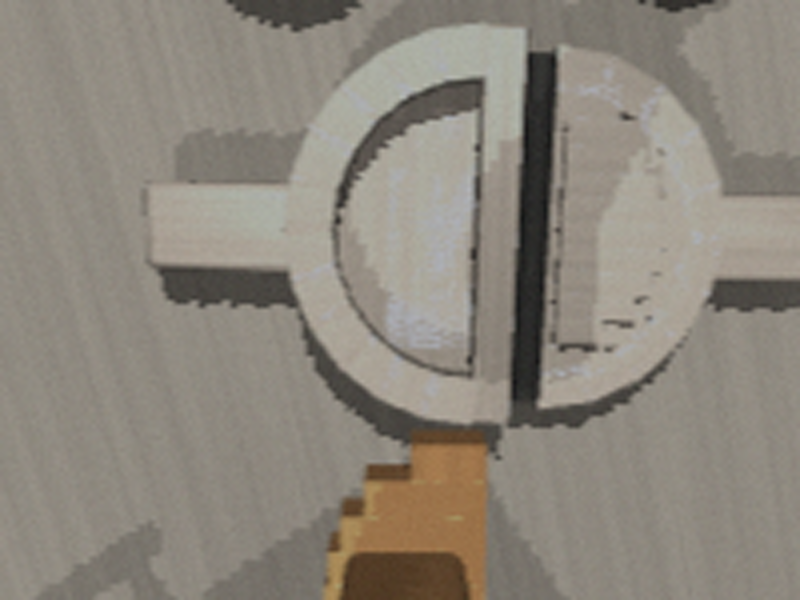

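The cavity's flat edge runs from (341.2,81.5) to (338.5,155.5) with its apex at (303.8,118). The tamper's flat edge is at u≈341.8, on the same (hinge) side. Computing relative poses from this one image.

```bash
python3 - <<'E'
from h import *
c=np.load("w4.npz"); s=monitor.read_state()
a,b,r=[ray(c,p,28)[:2] for p in((341.25,81.5),(338.5,155.5),(303.75,118))]
d=a-b; yaw=np.arctan2(-d[0],d[1]); x=np.array([np.cos(yaw),np.sin(yaw)]); m=(a+b)/2
print("len",np.linalg.norm(d),"yaw",np.degrees(yaw),"centre",m-21*x,"apex depth",(m-r)@x)
C=m-21*x
zb=s["eef_pos"][2]-82.3
p,q=[ray(c,k,zb+18)[:2] for k in((341.75,172.2),(341.75,212))]
e=p-q; ty=np.arctan2(-e[0],e[1]);xt=np.array([np.cos(ty),np.sin(ty)])
far=ray(c,(331.9,170.5),zb+18)[:2]
yt=np.array([-xt[1],xt[0]])
print("tamper yaw",np.degrees(ty),"tool-90",np.degrees(s["eef_rot"][2])-90,"flat offset from TCP",(p-s["eef_pos"][:2])@xt,"end y",(p-s["eef_pos"][:2])@yt)
print("go",go([*C,82.3+28+10],yaw+np.pi/2))
E
```

```text
len 82.98392192709969 yaw -14.119520572846637 centre [ 497.93809044 -299.24225925] apex depth 42.02977574066643
tamper yaw -11.802454781723196 tool-90 -12.960206760728838 flat offset from TCP 18.864935669984842 end y 35.95594592224323
go [78.8  1.2 75.9  1.2]
```

>>> arm_command:
  steps:
    - [0,15,0,0,0.5]
    - [0,40,0.5,0,1]
    - [0,65,1,0,1.6]
    - [0,77,1,5,1.6]
    - [0,79,1,20,1.6]
    - [0,79,1,40,1.6]
    - [0,79,1,55,1.6]
    - [0,79,1,66,1.6]
    - [0,79,1,66,1.6]
    - [0,79,1,66,1.6]

```text
clock: 17.98
eef_pos: [497.8, -299.6, 129.9]
eef_rot: [3.141, 0.0, 1.316]
wrist_force: [-0.3, 0.3, -1.2]
finger_gap: 25.9
finger_force: 35.0
```

```bash
python3 - <<'E'
from h import *
s=monitor.read_state();print(s["eef_pos"],s["eef_rot"],s["finger_gap"],s["wrist_force"])
print(go([497.9,-299.2,120.3],np.radians(90-14.1)))
c=imaging.camera("wrist");np.savez("w5.npz",img=c["img"],mtx=c["mtx"],view=c["view"])
sc=imaging.camera("scene")
W=np.zeros((600,800,3),np.uint8)
W[:,:600]=cv2.resize(c["img"][60:260,220:420],(600,600),interpolation=cv2.INTER_CUBIC)
W[:300,600:]=cv2.resize(sc["img"][150:250,140:207],(200,300),interpolation=cv2.INTER_CUBIC)
cv2.imwrite("pics/w5.png",W[:,:,::-1])
E
```

```text
[ 497.75670528 -299.61268779  129.89433242] [3.14072753e+00 2.78894988e-04 1.31592592e+00] 25.865385415441644 [-0.31494045  0.25897099 -1.15444408]
[ 0.4  0.   9.6 -0.5]
```

View pics/w5.png

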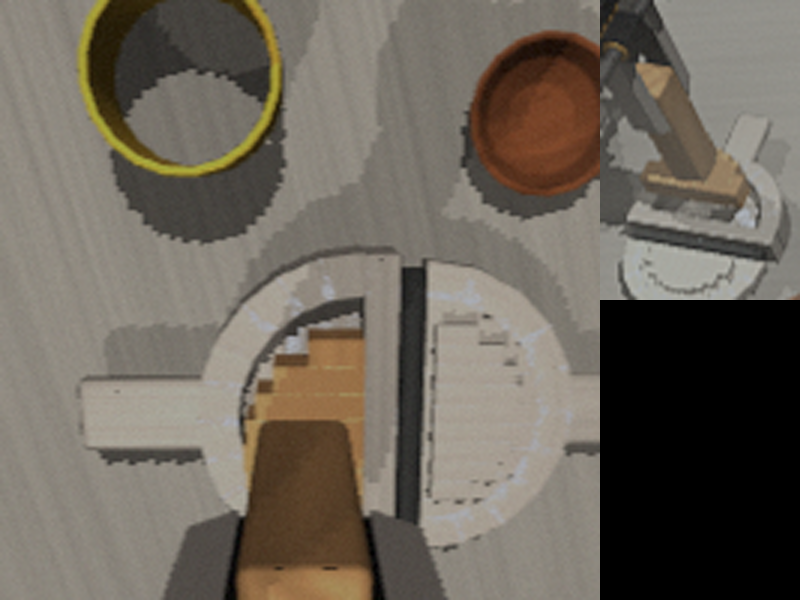

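The tamper's flat edge lines up with the cavity's flat edge (crop x≈365, parallel), and it is centred. Final lowering to 10 mm, then settle.

>>> arm_command:
  steps:
    - [0,0.4,0,4,0]
    - [0,0.4,0,8,0]
    - [0,0.4,0,9.5,0]
    - [0,0.4,0,9.5,0]
    - [0,0.4,0,9.5,0]
    - [0,0.4,0,9.5,0]
    - [0,0.4,0,9.5,0]
    - [0,0.4,0,9.5,0]

```text
clock: 19.08
eef_pos: [497.6, -299.0, 119.9]
eef_rot: [3.142, 0.0, 1.316]
wrist_force: [0.4, -0.4, -0.4]
finger_gap: 25.6
finger_force: 35.0
```

```bash
python3 - <<'E'
from h import *
s=monitor.read_state();print(s["clock"],s["eef_pos"],s["eef_rot"],s["finger_gap"],s["wrist_force"],abs(s["qd"]).max())
if abs(s["eef_pos"][2]-120.3)<2 and s["finger_gap"]>24: print(job.sign_off())
E
```

```text
19.075 [ 497.62011405 -298.98621142  119.87917021] [3.14157509e+00 7.47808434e-06 1.31600552e+00] 25.56535575334913 [ 0.41237608 -0.38494774 -0.36059108] 0.002203409023752031
the job is handed in; nothing more can be done
None
```

The job is handed in after about 19 s: the steel cutter is in the colander, and the arm is holding the tamper upright and steady about 10 mm above the mould's cavity, centred, flat edges parallel and on the same side.

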